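# Lock the levelling foot of the puzzle board and take out the prop

### The arm

A 6-joint arm with a two-finger parallel gripper is mounted at the origin on the work surface. World frame = base frame: x ahead of the robot, y to its left, z up, the work surface at z = 0. Lengths are in m, angles in rad, forces in N, time in s.
With the tool pointing down it reaches from about 0.375 to 0.9 m from the base axis. Payload 3.1 kg.
Tool frame: the origin (TCP) lies at the very end of the fingers, on their centre line; the grasp point (between the pads) lies 19 mm behind it (r.hold_point_z is the distance from the TCP to the grasp point, in m); z points along the fingers, y is the line along which they close (so a half turn about z gives the same grasp; the last joint's range is limited). The gripper opens to 87 mm and grips with 3 to 60 N. Pads are 19 mm wide; open, the fingers measure 117 mm over their backs; the gripper's body (75 mm by 190 mm) begins 51 mm behind the grasp point.
Start: joints at [-1.363, 0.527, 1.433, -0, 1.181, -0.178], TCP at [0.236, -0.579, 0.223] pointing down, gripper open.
Joint ranges: [-3.08, 3.08], [-0.75, 2.2], [0.22, 2.44], [-1.43, 4.57], [0, 2.65], [-2.85, 2.85]. Speed limits (rad/s): [2.79, 2.79, 3.14, 3.14, 3.14, 3.14].

### API

Orientations are given as a unit quaternion [x, y, z, w].
In Python, from workcell import r gives the robot as it stands.
- The arm moves only by the tool send_rows, never from a script. Its argument "deltas" is a list that holds one entry, the list of rows, each a list of 7 numbers: the finger opening in mm, from 0 to 87, then the shift along the tool's x, y, z in mm, then the turn, a rotation vector about the tool's x, y, z in rad. A call has 1 to 12 rows; each row shifts and turns the commanded pose from where the row before left it, along the tool's axes as they then stand; what a row does not reach is not made up. A row lasts 1/12 s, in which the tool goes at most 41.7 mm and 7.16 degrees, less where a joint would pass 70% of its speed; a pose out of reach is approached as far as the arm can. A call with a gripper value outside its range is refused whole. The fingers move at their own pace and stop on an object; the grip force is fixed at half the most. Time passes only in rows, so rows that do not move let the fingers close. It gives the time, the measured TCP pose, the force, the opening and the grip force at its end, in the units of the state.
- r.sense(): the state, without advancing time (a new reading comes with each control period).
- r.read_camera(name): name is "scene" or "top" or "wrist"; returns a dict with "image" (420x560x3 uint8, red, green, blue), "range_z" (420x560 float32, m along the optical axis (not along the pixel's ray), 0 where there is no reading), "intrinsics" (3x3 intrinsics, pixels), "eye" and "orientation" of the camera in the world. Camera axes: x right, y up, looking along -z (the intrinsics and any distortion apply to the point x, -y, -z); pixel columns grow to the right and rows downward; lengths in m; the calibration is good to about 2 mm. The wrist camera is an equidistant fisheye: a pixel r from the principal point sees the ray r / f radians off the axis. A picture is of the moment at which its call begins.
- r.hand_in(): hands the job in; it is judged then, once.
Trained networks look in a picture, given as the dict that the camera call returned (one of the last four; its "shot" number tells which), for a name from the list of things; names that differ only in an ending like _2 or _b are one class to them, and where a whole thing is asked for, a point or a joint stands for the part that bears it (a point fixed in the world has none). Each returns a list of dicts, best first, with "score" (0 to 1); they miss things now and then, are a little off and sometimes report something else, mostly with a low value. They report only what shows in the picture. A call takes as long as a camera call. They do not tell look-alikes from the thing itself.
- r.find_in(picture, thing): "bbox" ([left, top, width, height] in pixels, round what is visible of it).
- r.silhouettes(picture, thing): "region" (420x560 bool, what is visible of it) and "bbox" ([left, top, width, height] in pixels, round what is visible of it).
- r.mark_of(picture, thing): "xy" ([column, row] in pixels: a listed point, or the origin of a listed thing).
The state is a dict: "clock": time; "joints": joint angles; "joint_velocities": joint speeds; "effort": joint torques, N m; "tcp_pos": TCP position; "orientation": TCP orientation; "ft_force": force on the tool from outside, world axes, zero at the start; "wrist_torque": the same for the moment, N m; "finger_gap": opening from 0.0 (shut) to 1.0 (fully open); "grip_force": force on a finger pad.
Only numpy, scipy, OpenCV 4.12 (cv2) and the standard library are available. Lean on these libraries where they do the work, as an engineer would, in place of code of your own. Each camera call takes 0.05 s, during which the arm holds its last target. There are 200 camera calls.

### The job

One front foot of the puzzle board has been set to height but not yet locked. Without turning its hex head, run its wing jam nut down (clockwise) against the bushing and nip it up hand-tight, no harder. Then draw the wooden prop straight out from under the board's front edge and leave it lying flat on the bricks in front, wholly clear of the board; keep off the other foot and the board, and leave the trays and the spirit level where they are.

Things in the scene. Friction and masses are not known exactly. Their poses are not given: they have to be found in the camera images.
- slack_foot: the levelling foot that is still to be locked, at one front corner of the board, left or right; it stands still. Its origin lies on the brick surface (z = 0) on the vertical axis of its screw; its x axis points from the foot to the board, whose front edge begins 45 mm away
- bushing: dark steel corner casting of that foot: a lug under the board and an upright threaded bushing, 40 mm in diameter, that carries the screw. It does not turn. Origin on the screw axis at the height of the bricks
- bushing_top (a point): centre of the bushing's flat top face, 72 mm above the bricks and 8 mm above the board's face; the jam nut seats here
- screw: upright steel screw of that foot, 16 mm in diameter, rubber pad on the brick, hex head (24 mm across flats, 16 mm high) on top. It is set and must stay as it is: turned clockwise or back by 0.25 N m or more it moves. Origin at the centre of the pad's sole, z up
- head_corner (a point): one corner of the top face of that hex head, 13.9 mm from the screw axis and 126 mm above the bricks; it shows whether the screw has been turned
- jam_nut: cast aluminium wing nut on that screw, below the head: 88 mm over its two wings, hub 30 mm across, 16 mm high, wings 9 mm thick, from 4 to 16 mm above its underside. Origin at the centre of the underside, z up; x axis along the wings. Clockwise from above it sinks 4 mm a turn; it starts 2 to 4.7 mm above the bushing and runs at 0.04 N m
- nut_seat (a point): centre of the jam nut's underside, which seats on the bushing. Once they meet, each further radian adds some 50 to 60 N of clamping, each newton about 0.009 N m of torque. Hand-tight: 0.45 N m (12 to 13 N pushed at one wing 36 mm from the axis), clamping about 45 N. Under 0.35 N m it is not locked; beyond 0.6 N m it is over-tightened. It stays where it is left
- locked_foot: the other front foot, alike but standing on a raised 10 mm paver, its head 10 mm higher and its wing nut already down on its bushing with bare thread above; set, locked and not to be touched. Origin on the brick surface on its axis
- board: puzzle board, 360 (x) by 500 (y) mm, pale top face 64 mm above the bricks, underside at 46 mm, with a half-laid puzzle; stands still. Origin on the brick surface under its centre; front edge at x = -180, the two front feet lie at x = -225, y = +190 and -190 mm in its frame
- prop: plain wooden block, 110 (x) by 34 (y) by 44 mm high, 90 g, loose on the bricks under the middle of the board's front edge, 2 mm below the board's underside; the feet carry the board, so it slides freely. Some 50 to 65 mm of it stick out in front. Origin at the centre of its underside, x along its length, pointing under the board
- tray_large: blue sorting tray with puzzle pieces, about 220 by 170 by 28 mm, loose on the bricks to one side of the board. Origin at the centre of its underside
- tray_small: blue sorting tray with puzzle pieces, about 160 by 125 by 28 mm high, loose on the bricks to one side of the board. Origin at the centre of its underside
- spirit_level: short aluminium spirit level, 22 by 180 by 40 mm high, loose on the board behind its front edge. Origin at the centre of its underside
Not all that is in view belongs to the job. Several things look just like the prop: the one meant starts farthest to the robot's right. Leave any orange look-alike of the slack_foot alone.

How it is judged:
On the way, in this order (a step that is already met when the one before it is completed fails the run):
1. the jam nut is locked hand-tight against the bushing (clamping 30 to 75 N) (contact force between jam_nut and bushing between 30 and 75 N), for 0.2 s.
2. the prop lies flat on the bricks in front, wholly clear of the board (x of prop in the frame of board below -0.238 m and height (world z) of prop below 0.006 m and angle between prop's own z axis and vertical below 0.1 rad), for 0.2 s.
At the end, for the whole second after the job is handed in: the jam nut clamps the bushing with 30 to 75 N; the prop lies flat on the bricks in front of the board, wholly clear of it (its origin at x below -238 mm in the board's frame, 58 mm out from the front edge); nut and prop are at rest (all of step 1 and all of step 2 and angular speed of jam_nut below 0.05 rad/s and linear speed of prop below 0.01 m/s); the robot touches nothing.
It fails at once if the jam nut is over-tightened (clamping over 85 N) (contact force between jam_nut and bushing above 85 N).
It fails at once if the screw is turned from its setting (a corner of its head moves more than 3 mm) (distance of head_corner from where it was at the start of the episode above 0.003 m).
It fails at once if the robot presses on the other, locked foot (over 3 N) (contact force between any of the arm, the fingers and locked_foot above 3 N).
It fails at once if the robot presses on the board (over 5 N) (contact force between any of the arm, the fingers and board above 5 N).
It fails at once if a tray or the spirit level is moved by more than 15 mm (distance of any of tray_large, tray_small, spirit_level from where it was at the start of the episode above 0.015 m).
It also fails if it takes over 64 s, if anything falls off the work surface, if the arm or the gripper's body presses on something with over 40 N, if the wrist force passes 120 N, or if a joint passes its speed limit or range.

## Working session

There is one attempt and no reset: what is moved stays moved. The work goes in short steps, Python scripts to look and compute and a tool call to move; the robot and the scene stay as the last step left them, time stands still between calls to the robot, and variables do not carry over. Pictures are saved under pics/ and viewed, at most 10 in all, crops included, and the job is handed in when it is done.

Besides the shell and the picture viewer there is one more tool, called by a JSON object that holds its "fn" and its "kwargs". send_rows: Moves the arm, as the interface text tells. Its arguments: {"type":"object","properties":{"deltas":{"type":"array","items":{"type":"array","items":{"type":"array","items":{"type":"number"}}}}},"required":["deltas"]}

```bash
mkdir -p pics; ls
cat > h.py <<'E'
import numpy as np,cv2
from scipy.spatial.transform import Rotation as R
from workcell import r
def cam(n):
    p=r.read_camera(n); return p
def save(p,name,crop=None,s=1):
    im=p["image"][:,:,::-1]
    if crop: x,y,w,h=crop; im=im[y:y+h,x:x+w]
    if s!=1: im=cv2.resize(im,None,fx=s,fy=s,interpolation=cv2.INTER_CUBIC)
    cv2.imwrite("pics/"+name,im)
def ray(p,uv,fish=False):
    K=np.array(p["intrinsics"]); x=(uv[0]-K[0,2])/K[0,0]; y=(uv[1]-K[1,2])/K[1,1]
    if fish:
        th=np.hypot(x,y); k=np.sin(th)/th if th>1e-9 else 1; d=np.array([x*k,-y*k,-np.cos(th)])
    else: d=np.array([x,-y,-1.])
    return np.array(p["eye"]),R.from_quat(p["orientation"]).apply(d)
def at_z(p,uv,z,fish=False):
    e,d=ray(p,uv,fish); return e+d*(z-e[2])/d[2]
def at_d(p,uv,fish=False):
    e,d=ray(p,uv,fish); u,v=int(round(uv[0])),int(round(uv[1]))
    q=p["range_z"][v-1:v+2,u-1:u+2]; q=q[q>0]
    if len(q)==0: return None
    c=R.from_quat(p["orientation"]).inv().apply(d)
    return e+d*np.median(q)/-c[2]
E
python3 - <<'E'
from h import *
for n in ["scene","top"]:
    p=cam(n); save(p,n+"0.png"); print(n,p["eye"],p["orientation"],np.array(p["intrinsics"]).tolist())
    for t in ["slack_foot","jam_nut","nut_seat","bushing_top","head_corner","screw","locked_foot","board","prop","tray_large","tray_small","spirit_level"]:
        for m in r.mark_of(p,t)[:4]:
            print(t,np.round(m["xy"],1),round(m["score"],2),np.round(at_d(p,m["xy"]),3) if at_d(p,m["xy"]) is not None else None)
s=r.sense();print(s)
E
```

```text
pics
scene [1.13475116 0.82427472 0.82038568] [0.12844692 0.43592145 0.84743423 0.27446147] [[421.06059956150693, 0.0, 281.1247944188412], [0.0, 421.06059956150693, 200.89564397613387], [0.0, 0.0, 1.0]]
slack_foot [332.7 277.2] 0.76 [0.595 0.263 0.014]
slack_foot [341.4 195.6] 0.65 [0.331 0.002 0.014]
jam_nut [336.2 258.9] 0.65 [0.594 0.27  0.084]
jam_nut [342.3 176.8] 0.51 [0.333 0.002 0.089]
jam_nut [277.1 230.2] 0.35 [0.635 0.07  0.063]
nut_seat [341.4 176.4] 0.55 [ 0.335 -0.001  0.09 ]
nut_seat [334.8 254.3] 0.51 [0.593 0.262 0.093]
bushing_top [419.9 327. ] 0.64 [0.528 0.494 0.003]
bushing_top [341.7 179. ] 0.61 [0.338 0.005 0.084]
bushing_top [335.7 263.9] 0.51 [0.597 0.272 0.07 ]
head_corner [344.  167.4] 0.78 [0.332 0.005 0.125]
head_corner [339.6 246.2] 0.58 [0.585 0.269 0.122]
screw [330. 280.] 0.73 [0.639 0.3   0.063]
screw [341.6 202.4] 0.56 [ 0.341  0.016 -0.001]
locked_foot [269.6 202.8] 0.88 [ 0.544 -0.107  0.015]
board [228.4 265.1] 0.7 [0.813 0.109 0.064]
board [332.1 262. ] 0.7 [0.601 0.263 0.072]
prop [339.9 245.5] 0.96 [0.584 0.269 0.123]
prop [391.5 250.6] 0.68 [
[... 1522 characters left out ...]
-1.36248669e+00,  5.27468452e-01,  1.43272071e+00,  2.21697776e-05,
        1.18138651e+00, -1.78495275e-01]), 'joint_velocities': array([-2.68808880e-05, -3.80418987e-04, -8.11544416e-05,  4.23546511e-04,
        1.11307913e-03, -1.43590869e-03]), 'effort': array([-1.52831650e-03, -4.40028691e+01, -1.76974851e+01,  6.33443124e-02,
        5.07385307e-02, -3.06145211e-06]), 'tcp_pos': array([ 0.23579974, -0.57878262,  0.22256119]), 'orientation': array([9.81356777e-01, 1.92194890e-01, 1.03804489e-05, 8.33591089e-06]), 'ft_force': array([ 0.06452626, -1.17003751, -0.28597013]), 'wrist_torque': array([-0.00995743,  0.01178458, -0.05651158]), 'grip_force': 0.0, 'finger_gap': 0.9985971364468612}
```

View pics/scene0.png

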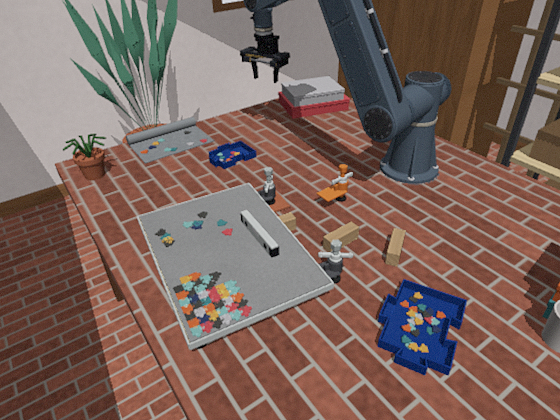

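View pics/top0.png

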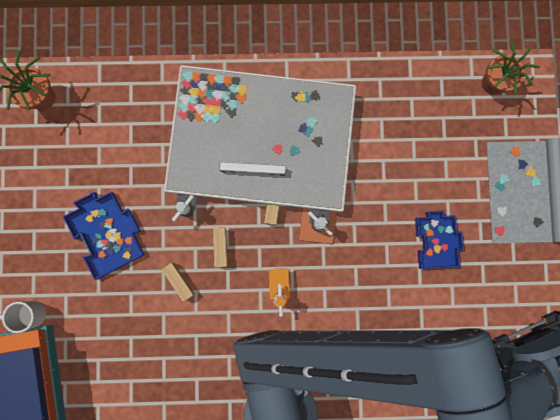

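Picture notes: the top view shows the grey feet at (185,207) and, on a reddish paver, at (319,224). The orange look-alike is at (280,295). The wooden blocks are at (273,214) under the board edge, (221,247) and (178,281).

Candidates:
- **Slack foot:** (185,207), chosen because it is grey and has no paver. Rejected: (319,224), which is locked and on the paver, and (280,295), which is orange.
- **Prop:** (273,214), chosen because it is farthest right and under the edge. Rejected: (221,247) and (178,281).

```bash
cat >> h.py <<'E'
def cloud(p):
    K=np.array(p["intrinsics"]); d=p["range_z"]; v,u=np.mgrid[:420,:560]
    P=np.stack([(u-K[0,2])/K[0,0]*d,-(v-K[1,2])/K[1,1]*d,-d],-1)
    W=R.from_quat(p["orientation"]).apply(P.reshape(-1,3)).reshape(420,560,3)+np.array(p["eye"])
    W[d==0]=np.nan; return W
E
python3 - <<'E'
from h import *
p=cam("top"); save(p,"crop0.png",(150,180,200,130),4)
W=cloud(p)
def sel(c,rad,z0,z1):
    m=(np.hypot(W[...,0]-c[0],W[...,1]-c[1])<rad)&(W[...,2]>z0)&(W[...,2]<z1); return W[m]
for n,c in [("slack",(.575,.25)),("locked",(.53,-.115))]:
    for z0,z1 in [(.108,.145),(.078,.107),(.068,.078)]:
        q=sel(c,.06,z0,z1); 
        if len(q)<3: print(n,z0,len(q));continue
        rr=cv2.minAreaRect((q[:,:2]*1000).astype(np.float32)); print(n,z0,len(q),q.mean(0).round(4),np.round(rr[0]),np.round(rr[1]),rr[2],np.median(q[:,2]))
# board
m=(abs(W[...,2]-.064)<.006)&(W[...,0]>.5)&(W[...,1]>-.3)&(W[...,1]<.4)
m=m.astype(np.uint8); n,l,st,ce=cv2.connectedComponentsWithStats(m); k=1+st[1:,4].argmax()
q=W[l==k]; rr=cv2.minAreaRect((q[:,:2]*1000).astype(np.float32)); print("board",rr,np.median(q[:,2]))
q=sel((.54,.015),.07,.034,.056); rr=cv2.minAreaRect((q[:,:2]*1000).astype(np.float32)); print("prop",rr,q.mean(0),len(q))
E
```

```text
slack 0.108 79 [0.5846 0.2561 0.1254] [586. 258.] [27. 24.] 32.195350646972656 0.1267222342398162
slack 0.078 116 [0.583  0.254  0.0887] [581. 252.] [21. 87.] 51.203636169433594 0.08921537866432483
slack 0.068 32 [0.5842 0.2472 0.0723] [597. 246.] [22. 65.] 79.72309875488281 0.07184225256947296
locked 0.108 76 [ 0.5341 -0.1187  0.1356] [ 534. -119.] [24. 25.] 52.2605094909668 0.13570955938450036
locked 0.078 99 [ 0.5334 -0.1169  0.0863] [ 532. -115.] [85. 25.] 40.62346267700195 0.08675186043191752
locked 0.068 52 [ 0.5356 -0.116   0.0724] [ 547. -123.] [45. 84.] 87.69841766357422 0.07226709693611943
board ((783.052490234375, 39.019775390625), (505.3370666503906, 365.96478271484375), 82.40966033935547) 0.0636938701967773
prop ((567.1173706054688, 10.493438720703125), (79.392822265625, 57.78923416137695), 82.16641998291016) [0.56830482 0.0130639  0.04367558] 253
```

View pics/crop0.png

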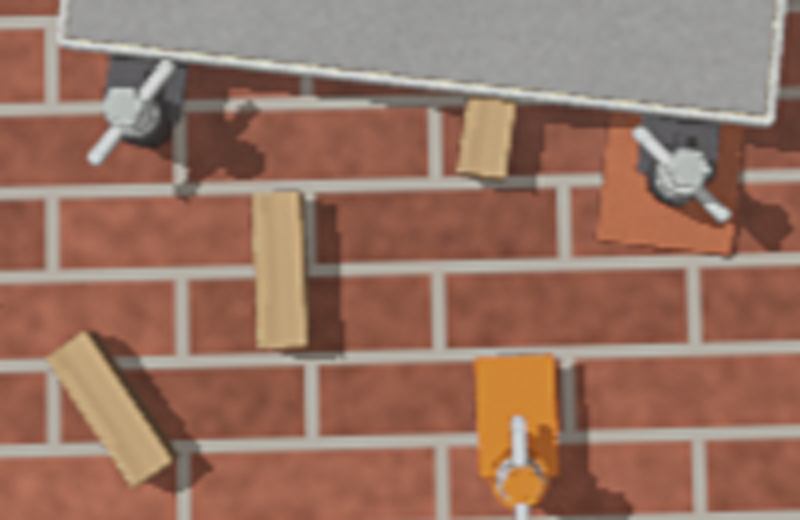

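Crop: confirms the slack foot at (130,110), with the wing from (165,70) to (95,160). The prop sticks out from under the board edge at (487,140), and the paver foot is at (685,170). I'm moving over the slack foot.

{"fn": "send_rows", "kwargs": {"deltas": [[[87,29,-29.2,0,0,0,0],[87,29,-29.2,0,0,0,0],[87,29,-29.2,0,0,0,0],[87,29,-29.2,0,0,0,0],[87,29,-29.2,0,0,0,0],[87,29,-29.2,0,0,0,0],[87,29,-29.2,0,0,0,0],[87,29,-29.2,0,0,0,0],[87,29,-29.2,0,0,0,0],[87,29,-29.2,0,0,0,0],[87,29,-29.2,0,0,0,0],[87,29,-29.2,0,0,0,0]]]}}

```text
clock: 2.35
tcp_pos: [0.4264, -0.1212, 0.2229]
orientation: [0.981, 0.192, 0.0, 0.0]
ft_force: [0.1, -0.1, 0.5]
finger_gap: 1.004
grip_force: 0.0
```

{"fn": "send_rows", "kwargs": {"deltas": [[[87,29,-29.2,0,0,0,0],[87,29,-29.2,0,0,0,0],[87,29,-29.2,0,0,0,0],[87,29,-29.2,0,0,0,0],[87,29,-29.2,0,0,0,0],[87,29,-29.2,0,0,0,0],[87,29,-29.2,0,0,0,0],[87,29,-29.2,0,0,0,0],[87,29,-29.2,0,0,0,0],[87,29,-29.2,0,0,0,0],[80,0,0,0,0,0,0],[80,0,0,0,0,0,0]]]}}

```text
clock: 3.35
tcp_pos: [0.5845, 0.2589, 0.2221]
orientation: [0.981, 0.194, 0.0, 0.0]
ft_force: [0.1, -0.5, 0.0]
finger_gap: 0.942
grip_force: 0.0
```

Run:
```python
from h import *
s=r.sense(); print(s["joints"].round(3),s["tcp_pos"].round(4),s["orientation"].round(4))
p=cam("wrist"); save(p,"w0.png"); print(p["eye"],p["orientation"],np.array(p["intrinsics"]).tolist(),(p["range_z"]>0).mean())
for t in ["jam_nut","nut_seat","head_corner","prop","bushing_top"]:
    for m in r.mark_of(p,t)[:3]: print(t,np.round(m["xy"],1),round(m["score"],2),at_z(p,m["xy"],.126 if t=="head_corner" else .075,True).round(4))
```

```text
[ 0.243  0.548  1.395 -0.     1.199  1.423] [0.5845 0.2589 0.2221] [9.81e-01 1.94e-01 0.00e+00 1.00e-04]
[0.65584475 0.28865839 0.3842582 ] [-0.11679869  0.07794917 -0.55076135  0.82276602] [[325.19226210127806, 0.0, 277.01736561611233], [0.0, 325.19226210127806, 209.16186941536355], [0.0, 0.0, 1.0]] 0.9922448979591837
jam_nut [279.6 198.9] 0.84 [0.5838 0.2561 0.075 ]
nut_seat [281.3 196.1] 0.63 [0.587  0.2556 0.075 ]
head_corner [265.4 203.1] 0.89 [0.5879 0.2709 0.126 ]
prop [206.4 304.9] 0.87 [0.4376 0.2855 0.075 ]
prop [313.1 279.5] 0.79 [0.5149 0.1883 0.075 ]
prop [441.9 246.4] 0.59 [0.6037 0.0652 0.075 ]
bushing_top [276.8 191.2] 0.55 [0.5899 0.2616 0.075 ]
bushing_top [371.4 411.7] 0.52 [0.3336 0.0018 0.075 ]
```

View pics/w0.png

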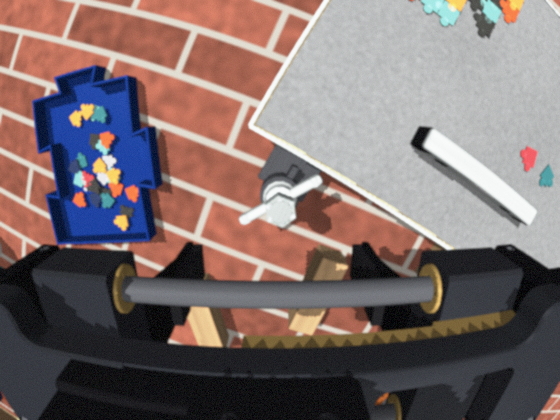

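```bash
cat >> h.py <<'E'
def fcloud(p):
    K=np.array(p["intrinsics"]); d=p["range_z"]; v,u=np.mgrid[:420,:560]
    x=(u-K[0,2])/K[0,0]; y=(v-K[1,2])/K[1,1]; th=np.hypot(x,y)+1e-9; k=np.tan(th)/th
    P=np.stack([x*k*d,-y*k*d,-d],-1)
    W=R.from_quat(p["orientation"]).apply(P.reshape(-1,3)).reshape(420,560,3)+np.array(p["eye"])
    W[d==0]=np.nan; return W
def foot(W,c=(.585,.257)):
    m=np.hypot(W[...,0]-c[0],W[...,1]-c[1])<.055
    z=W[...,2]; h=W[m&(z>.118)&(z<.135)]
    rr=cv2.minAreaRect((h[:,:2]*1000).astype(np.float32)); (x,y),_=cv2.minEnclosingCircle((h[:,:2]*1000).astype(np.float32))
    print("head",len(h),h.mean(0).round(4),np.round(rr,1) if 0 else rr,"circ",x,y,"ztop",np.percentile(h[:,2],[25,50,75]).round(4))
    w=W[m&(z>.0805)&(z<.1)]; c0=h.mean(0)[:2]; d=w[:,:2]-c0; rad=np.hypot(*d.T)
    o=d[(rad>.021)&(rad<.047)]; t=np.arctan2(o[:,1],o[:,0]); a=np.angle(np.mean(np.exp(2j*t)))/2
    print("wing",len(o),"angle",np.degrees(a).round(1),"ztop",np.percentile(w[rad>.02][:,2],[20,50,80]).round(4), cv2.minAreaRect((w[:,:2]*1000).astype(np.float32)))
E
python3 - <<'E'
from h import *
p=cam("wrist"); W=fcloud(p); foot(W)
z=W[...,2]; b=W[60:120,330:400]; print("board z",np.nanmedian(b[...,2]))
m=(z>.035)&(z<.05)&(np.hypot(W[...,0]-.54,W[...,1]-.015)<.09); q=W[m]; print(len(q), cv2.minAreaRect((q[:,:2]*1000).astype(np.float32)) if len(q)>3 else 0)
E
```

```text
head 758 [0.5869 0.2572 0.1264] ((585.90576171875, 256.5688781738281), (27.178089141845703, 24.487770080566406), 89.90754699707031) circ 585.6424560546875 256.6727600097656 ztop [0.126  0.1267 0.1274]
wing 500 angle -38.2 ztop [0.0897 0.0912 0.092 ] ((587.98291015625, 258.6121826171875), (23.066553115844727, 86.43746948242188), 44.39851379394531)
board z 0.06406478172149774
3 0
```

Run:
```python
from h import *
p=cam("wrist"); W=fcloud(p); z=W[...,2]; c=np.array([.5858,.2568])
d=W[...,:2]-c; rad=np.hypot(d[...,0],d[...,1]); m=(z>.0885)&(z<.095)&(rad>.024)&(rad<.05)
o=d[m]; t=np.degrees(np.arctan2(o[:,1],o[:,0])); print(len(o),np.percentile(t[t<40],[5,50,95]),np.percentile(t[t>40],[5,50,95]))
a,b=[at_z(p,u,.091,True) for u in [(244,218),(318,181)]]; print(a,b,np.degrees(np.arctan2(*(b-a)[1::-1])),np.hypot(*(b-a)[:2]),(a+b)/2)
print(r.sense()["joints"],r.sense()["wrist_torque"])
```

```text
379 [-44.27353983 -36.90711514 -30.19370866] [134.03329103 140.47944648 147.9619477 ]
[0.55692027 0.27859211 0.091     ] [0.61625926 0.22781381 0.091     ] -40.55468260763637 0.07809963199307615 [0.58658976 0.25320296 0.091     ]
[ 2.37555517e-01  5.44694834e-01  1.39843944e+00 -3.00358006e-05
  1.19843130e+00  1.42319812e+00] [-0.06863504 -0.01343362 -0.03682866]
```

{"fn": "send_rows", "kwargs": {"deltas": [[[54,0,0,0,0,0,-0.118],[54,0,0,0,0,0,-0.118],[54,0,0,0,0,0,-0.118],[54,0,0,0,0,0,-0.118],[54,0,0,0,0,0,-0.118],[54,0,0,0,0,0,-0.118],[54,0,0,0,0,0,-0.118],[54,0,0,0,0,0,-0.118],[54,0,0,0,0,0,-0.118],[54,0,0,0,0,0,-0.118],[54,0,0,0,0,0,-0.118],[54,0,0,0,0,0,0]]]}}

```text
clock: 4.75
tcp_pos: [0.5843, 0.2562, 0.2228]
orientation: [0.665, 0.747, 0.0, 0.0]
ft_force: [-0.6, -0.5, 0.1]
finger_gap: 0.621
grip_force: 0.0
```

```bash
cat >> h.py <<'E'
def st():
    s=r.sense(); a=R.from_quat(s["orientation"]).as_matrix()
    print("t",s["clock"],"tcp",(s["tcp_pos"]*1000).round(1),"yawx",np.degrees(np.arctan2(a[1,0],a[0,0])).round(1),"tilt z",a[:,2].round(3),"q6",s["joints"][5].round(3),"F",s["ft_force"].round(1),"T",s["wrist_torque"].round(3),"gap",s["finger_gap"].round(3))
    return s,a
def to(target):
    s,a=st(); print("tool shift mm",(a.T@(np.array(target)-s["tcp_pos"])*1000).round(1))
E
python3 - <<'E'
from h import *
p=cam("wrist"); W=fcloud(p); foot(W); save(p,"w1.png"); to((.5858,.2567,.100))
E
```

```text
head 755 [0.5863 0.2581 0.1265] ((586.4378051757812, 257.2218017578125), (26.99992561340332, 24.27947425842285), 29.773317337036133) circ 586.3014526367188 257.0509948730469 ztop [0.126  0.1267 0.1274]
wing 489 angle -39.0 ztop [0.0899 0.0913 0.092 ] ((586.4722900390625, 258.71392822265625), (26.03205108642578, 85.78961944580078), 61.75835418701172)Traceback (most recent call last):
  File "<stdin>", line 2, in <module>
  File "h.py", line 49, in to
    s,a=st(); print("tool shift mm",(a.T@(np.array(target)-s["tcp_pos"])*1000).round(1))
        ~~^^
  File "h.py", line 46, in st
    print("t",s["clock"],"tcp",(s["tcp_pos"]*1000).round(1),"yawx",np.degrees(np.arctan2(a[1,0],a[0,0])).round(1),"tilt z",a[:,2].round(3),"q6",s["joints"][5].round(3),"F",s["ft_force"].round(1),"T",s["wrist_torque"].round(3),"gap",s["finger_gap"].round(3))
                                                                                                                                                                                                                                        ^^^^^^^^^^^^^^^^^^^^^
AttributeError: 'float' object has no attribute 'round'
```

View pics/w1.png

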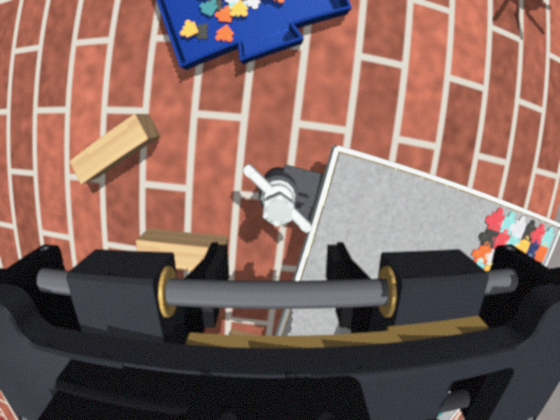

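Wrist view: wing nut at (278,195), wing tips at (248,172) and (310,228). The two wrist views agree on the axis at about (586,257) mm, with the wing top at about 91 mm. Lowering around the head.

{"fn": "send_rows", "kwargs": {"deltas": [[[54,0.4,1.7,30,0,0,0],[54,0,0,30,0,0,0],[54,0,0,30,0,0,0],[54,0,0,25,0,0,0],[54,0,0,15,0,0,0],[54,0,0,10,0,0,0],[54,0,0,5,0,0,0],[54,0,0,0,0,0,0],[54,0,0,0,0,0,0]]]}}

```text
clock: 5.55
tcp_pos: [0.5867, 0.2575, 0.0784]
orientation: [0.666, 0.746, 0.001, 0.0]
ft_force: [0.5, -0.1, -0.5]
finger_gap: 0.62
grip_force: 0.0
```

```bash
sed -i 's/s\["finger_gap"\].round(3)/s["finger_gap"]/' h.py
python3 - <<'E'
from h import *
st()
E
```

```text
t 5.55 tcp [586.7 257.5  78.4] yawx 96.5 tilt z [ 0.002  0.    -1.   ] q6 0.126 F [ 0.5 -0.1 -0.5] T [-0.041 -0.086 -0.056] gap 0.6196496444784116
```

{"fn": "send_rows", "kwargs": {"deltas": [[[54,0,0,0,0,0,0.1],[54,0,0,0,0,0,0.1],[54,0,0,0,0,0,0.1],[54,0,0,0,0,0,0.1],[54,0,0,0,0,0,0.1],[54,0,0,0,0,0,0.1],[54,0,0,0,0,0,0.1],[54,0,0,0,0,0,0.1],[54,0,0,0,0,0,0.1],[54,0,0,0,0,0,0.1],[54,0,0,0,0,0,0],[54,0,0,0,0,0,0]]]}}

```text
clock: 6.55
tcp_pos: [0.5865, 0.2575, 0.0789]
orientation: [0.942, 0.337, 0.001, 0.0]
ft_force: [-1.8, -1.0, 2.0]
finger_gap: 0.623
grip_force: 0.5
```

Run:
```python
from h import *
st()
p=cam("wrist"); W=fcloud(p); foot(W); save(p,"w2.png")
```

```text
t 6.55 tcp [586.5 257.5  78.9] yawx 39.4 tilt z [ 0.002  0.    -1.   ] q6 1.123 F [-1.8 -1.   2. ] T [-0.119  0.223  0.026] gap 0.6232532671245615
head 2252 [0.5846 0.2558 0.1267] ((586.08837890625, 257.09014892578125), (27.61279296875, 79.8499984741211), 40.164737701416016) circ 595.3970947265625 264.94677734375 ztop [0.1262 0.1272 0.1279]
wing 1843 angle -73.4 ztop [0.0867 0.0905 0.0924] ((585.136962890625, 259.9851989746094), (37.17066192626953, 76.98876953125), 28.994653701782227)
```

View pics/w2.png

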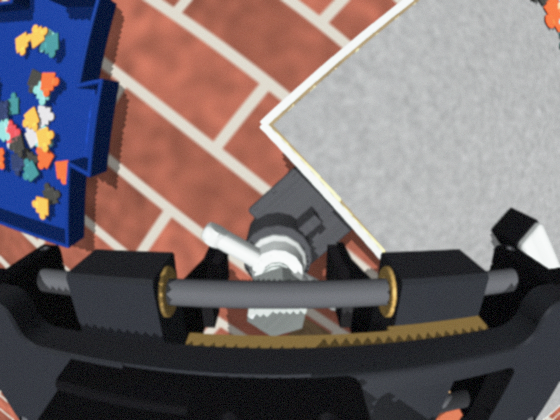

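Wrist view: the left finger at (205,280) is pushing the wing, whose tip is at (215,237). The nut is turning with it. Continuing.

{"fn": "send_rows", "kwargs": {"deltas": [[[54,0,0,0,0,0,0.1],[54,0,0,0,0,0,0.1],[54,0,0,0,0,0,0.1],[54,0,0,0,0,0,0.1],[54,0,0,0,0,0,0.1],[54,0,0,0,0,0,0.1],[54,0,0,0,0,0,0.1],[54,0,0,0,0,0,0.1],[54,0,0,0,0,0,0.1],[54,0,0,0,0,0,0.1],[54,0,0,0,0,0,0.1],[54,0,0,0,0,0,0.1]]]}}

```text
clock: 7.6
tcp_pos: [0.5862, 0.2573, 0.0779]
orientation: [0.967, -0.256, 0.0, 0.0]
ft_force: [-0.9, -1.0, -1.2]
finger_gap: 0.622
grip_force: 0.9
```

{"fn": "send_rows", "kwargs": {"deltas": [[[54,0,0,0,0,0,0.1],[54,0,0,0,0,0,0.1],[54,0,0,0,0,0,0.1],[54,0,0,0,0,0,0.1],[54,0,0,0,0,0,0],[54,0,0,0,0,0,0]]]}}

```text
clock: 8.1
tcp_pos: [0.5863, 0.2574, 0.0779]
orientation: [0.898, -0.44, 0.0, -0.0]
ft_force: [0.1, -1.0, -0.3]
finger_gap: 0.618
grip_force: 0.6
```

Run:
```python
from h import *
st()
```

```text
t 8.1 tcp [586.3 257.4  77.9] yawx -52.2 tilt z [ 0.001  0.    -1.   ] q6 2.722 F [ 0.1 -1.  -0.3] T [-0.116  0.023  0.041] gap 0.6175197221489329
```

{"fn": "send_rows", "kwargs": {"deltas": [[[54,0,0,0,0,0,-0.122],[54,0,0,0,0,0,-0.122],[54,0,0,-8,0,0,-0.122],[54,0,0,-8,0,0,-0.122],[54,0,0,-8,0,0,-0.122],[54,0,0,0,0,0,-0.122],[54,0,0,0,0,0,-0.122],[54,0,0,0,0,0,-0.122],[54,0,0,0,0,0,-0.122],[54,0,0,0,0,0,-0.122],[54,0,0,0,0,0,-0.122],[54,0,0,0,0,0,-0.122]]]}}

```text
clock: 9.1
tcp_pos: [0.5866, 0.258, 0.1021]
orientation: [0.961, 0.275, 0.001, -0.0]
ft_force: [-0.2, -0.0, -0.3]
finger_gap: 0.624
grip_force: 0.0
```

{"fn": "send_rows", "kwargs": {"deltas": [[[54,0,0,0,0,0,-0.122],[54,0,0,0,0,0,-0.122],[54,0,0,0,0,0,-0.122],[54,0,0,0,0,0,-0.122],[54,0,0,0,0,0,-0.122],[54,0,0,0,0,0,-0.122],[54,0,0,0,0,0,-0.122],[54,0,0,0,0,0,-0.122],[54,0,0,0,0,0,-0.122],[54,0,0,0,0,0,-0.122],[54,0,0,0,0,0,-0.122],[54,0,0,0,0,0,-0.122]]]}}

```text
clock: 10.1
tcp_pos: [0.5866, 0.258, 0.1021]
orientation: [0.531, 0.847, 0.001, 0.0]
ft_force: [0.2, -0.3, 0.2]
finger_gap: 0.62
grip_force: 0.0
```

{"fn": "send_rows", "kwargs": {"deltas": [[[54,0,0,0,0,0,-0.122],[54,0,0,0,0,0,-0.122],[54,0,0,0,0,0,-0.122],[54,0,0,0,0,0,0],[54,0,0,0,0,0,0]]]}}

```text
clock: 10.52
tcp_pos: [0.5864, 0.2578, 0.102]
orientation: [0.373, 0.928, 0.001, 0.0]
ft_force: [-0.7, -0.6, -0.9]
finger_gap: 0.619
grip_force: 0.0
```

Run:
```python
from h import *
st()
p=cam("wrist"); W=fcloud(p); c=np.array([.586,.257]);z=W[...,2]
d=W[...,:2]-c; rad=np.hypot(d[...,0],d[...,1]); m=(z>.083)&(z<.095)&(rad>.022)&(rad<.05)
o=d[m]; t=np.degrees(np.arctan2(o[:,1],o[:,0]))%180; print(len(o),np.percentile(t,[10,50,90]),np.percentile(z[m],[20,50,80]))
```

```text
t 10.5167 tcp [586.4 257.8 102. ] yawx 136.2 tilt z [ 0.001  0.001 -1.   ] q6 -0.567 F [-0.7 -0.6 -0.9] T [ 0.073 -0.103 -0.049] gap 0.6193704336663005
921 [ 1.76823078  9.30269829 18.43714315] [0.08782377 0.0897132  0.09050323]
```

{"fn": "send_rows", "kwargs": {"deltas": [[[54,0,-0.5,10,0,0,0],[54,0,-0.5,14,0,0,0],[54,0,0,0,0,0,0],[54,0,0,0,0,0,0.1],[54,0,0,0,0,0,0.1],[54,0,0,0,0,0,0.1],[54,0,0,0,0,0,0.1],[54,0,0,0,0,0,0.1],[54,0,0,0,0,0,0.1],[54,0,0,0,0,0,0.1],[54,0,0,0,0,0,0.1],[54,0,0,0,0,0,0]]]}}

```text
clock: 11.57
tcp_pos: [0.585, 0.2567, 0.0772]
orientation: [0.705, 0.709, -0.0, -0.0]
ft_force: [0.1, -0.1, 0.9]
finger_gap: 0.623
grip_force: 0.0
```

Run:
```python
from h import *
st()
```

```text
t 11.5667 tcp [585.  256.7  77.2] yawx 90.3 tilt z [-0.001 -0.    -1.   ] q6 0.233 F [ 0.1 -0.1  0.9] T [-0.061 -0.082  0.011] gap 0.6233928744893857
```

{"fn": "send_rows", "kwargs": {"deltas": [[[54,0,0,0,0,0,0.08],[54,0,0,0,0,0,0.08],[54,0,0,0,0,0,0.08],[54,0,0,0,0,0,0.08],[54,0,0,0,0,0,0]]]}}

```text
clock: 11.98
tcp_pos: [0.5851, 0.2566, 0.0774]
orientation: [0.808, 0.589, -0.0, -0.0]
ft_force: [-0.3, -0.1, 0.2]
finger_gap: 0.624
grip_force: 0.0
```

Run:
```python
from h import *
st()
```

```text
t 11.9833 tcp [585.1 256.6  77.4] yawx 72.2 tilt z [-0.001 -0.    -1.   ] q6 0.55 F [-0.3 -0.1  0.2] T [-0.049 -0.061  0.036] gap 0.6241576162920373
```

{"fn": "send_rows", "kwargs": {"deltas": [[[54,0,0,0,0,0,0.08],[54,0,0,0,0,0,0.08],[54,0,0,0,0,0,0.08],[54,0,0,0,0,0,0]]]}}

```text
clock: 12.32
tcp_pos: [0.5851, 0.2566, 0.0774]
orientation: [0.873, 0.489, -0.0, -0.0]
ft_force: [0.5, -0.1, -0.3]
finger_gap: 0.618
grip_force: 0.0
```

Run:
```python
from h import *
st()
```

```text
t 12.3167 tcp [585.1 256.6  77.4] yawx 58.5 tilt z [-0. -0. -1.] q6 0.789 F [ 0.5 -0.1 -0.3] T [-0.04  -0.081  0.066] gap 0.6183363601560576
```

{"fn": "send_rows", "kwargs": {"deltas": [[[54,0,0,0,0,0,0.08],[54,0,0,0,0,0,0.08],[54,0,0,0,0,0,0.08],[54,0,0,0,0,0,0]]]}}

```text
clock: 12.65
tcp_pos: [0.5851, 0.2567, 0.0775]
orientation: [0.925, 0.381, -0.0, -0.0]
ft_force: [-0.0, -0.6, -0.1]
finger_gap: 0.623
grip_force: 0.0
```

Run:
```python
from h import *
st()
```

```text
t 12.65 tcp [585.1 256.7  77.5] yawx 44.8 tilt z [-0. -0. -1.] q6 1.028 F [-0.  -0.6 -0.1] T [-0.022 -0.062 -0.026] gap 0.6226631213216153
```

{"fn": "send_rows", "kwargs": {"deltas": [[[54,0,0,0,0,0,0.08],[54,0,0,0,0,0,0.08],[54,0,0,0,0,0,0]]]}}

```text
clock: 12.9
tcp_pos: [0.5851, 0.2567, 0.0775]
orientation: [0.952, 0.306, -0.0, -0.0]
ft_force: [0.5, 0.5, -0.6]
finger_gap: 0.624
grip_force: 0.1
```

Run:
```python
from h import *
st()
```

```text
t 12.9 tcp [585.1 256.7  77.5] yawx 35.7 tilt z [-0. -0. -1.] q6 1.187 F [ 0.5  0.5 -0.6] T [-0.041 -0.016  0.049] gap 0.6243339116117222
```

{"fn": "send_rows", "kwargs": {"deltas": [[[54,0,0,0,0,0,0.08],[54,0,0,0,0,0,0.08],[54,0,0,0,0,0,0.08],[54,0,0,0,0,0,0]]]}}

```text
clock: 13.23
tcp_pos: [0.5852, 0.2567, 0.0775]
orientation: [0.982, 0.19, -0.0, -0.0]
ft_force: [0.1, 0.2, -0.3]
finger_gap: 0.623
grip_force: 0.1
```

Run:
```python
from h import *
st()
```

```text
t 13.2333 tcp [585.2 256.7  77.5] yawx 21.9 tilt z [-0.  0. -1.] q6 1.427 F [ 0.1  0.2 -0.3] T [0.006 0.036 0.043] gap 0.6225318044196717
```

{"fn": "send_rows", "kwargs": {"deltas": [[[54,0,0,0,0,0,0.08],[54,0,0,0,0,0,0.08],[54,0,0,0,0,0,0]]]}}

```text
clock: 13.48
tcp_pos: [0.5853, 0.2567, 0.0776]
orientation: [0.994, 0.111, -0.0, -0.0]
ft_force: [-0.3, -0.0, 0.8]
finger_gap: 0.622
grip_force: 0.1
```

Run:
```python
from h import *
st()
```

```text
t 13.4833 tcp [585.3 256.7  77.6] yawx 12.8 tilt z [-0.  0. -1.] q6 1.587 F [-0.3 -0.   0.8] T [ 0.026  0.019 -0.031] gap 0.6220369601699439
```

{"fn": "send_rows", "kwargs": {"deltas": [[[54,0,0,0,0,0,0.08],[54,0,0,0,0,0,0.08],[54,0,0,0,0,0,0]]]}}

```text
clock: 13.73
tcp_pos: [0.5853, 0.2567, 0.0776]
orientation: [1.0, 0.032, 0.0, -0.0]
ft_force: [0.2, -0.7, 0.3]
finger_gap: 0.622
grip_force: 0.0
```

Run:
```python
from h import *
st()
```

```text
t 13.7333 tcp [585.3 256.7  77.6] yawx 3.6 tilt z [ 0.  0. -1.] q6 1.746 F [ 0.2 -0.7  0.3] T [-0.003 -0.029 -0.049] gap 0.6220470659553382
```

{"fn": "send_rows", "kwargs": {"deltas": [[[54,0,0,0,0,0,0.08],[54,0,0,0,0,0,0.08],[54,0,0,0,0,0,0]]]}}

```text
clock: 13.98
tcp_pos: [0.5853, 0.2567, 0.0776]
orientation: [0.999, -0.048, 0.0, -0.0]
ft_force: [-0.9, -0.0, -0.2]
finger_gap: 0.617
grip_force: 0.0
```

```bash
cat >> h.py <<'E'
def wing():
    p=cam("wrist"); W=fcloud(p); c=np.array([.586,.257]);z=W[...,2]
    d=W[...,:2]-c; rad=np.hypot(d[...,0],d[...,1]); m=(z>.083)&(z<.093)&(rad>.022)&(rad<.05)
    o=d[m]; t=np.degrees(np.arctan2(o[:,1],o[:,0]))
    h,e=np.histogram(t,np.arange(-180,181,20)); print(len(o),[(int(a),int(b)) for a,b in zip(e,h) if b],np.percentile(z[m],[20,50,80]).round(4))
    return p
E
python3 - <<'E'
from h import *
st(); save(wing(),"w3.png",(140,150,280,210),2)
E
```

```text
t 13.9833 tcp [585.3 256.7  77.6] yawx -5.5 tilt z [ 0.  0. -1.] q6 1.906 F [-0.9 -0.  -0.2] T [ 0.026  0.001 -0.011] gap 0.6172827197759062
1269 [(-120, 38), (-100, 51), (-80, 159), (40, 705), (60, 271), (80, 44), (100, 1)] [0.086  0.0881 0.0892]
```

View pics/w3.png

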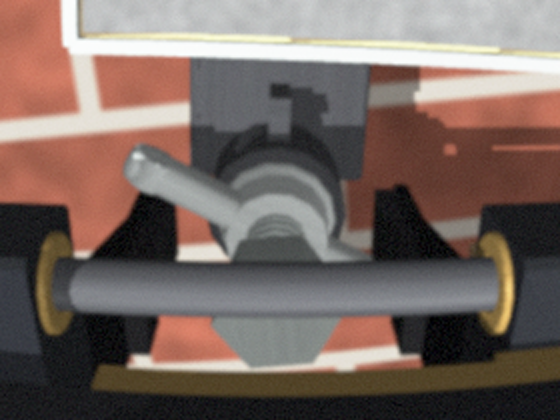

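Crop: the wing at (145,165) lies ahead of the finger and is following it. The hub at (280,210) is close to the bushing. Continuing.

{"fn": "send_rows", "kwargs": {"deltas": [[[54,0,0,0,0,0,0.08],[54,0,0,0,0,0,0.08],[54,0,0,0,0,0,0]]]}}

```text
clock: 14.28
tcp_pos: [0.5854, 0.2567, 0.0777]
orientation: [0.992, -0.128, 0.0, -0.0]
ft_force: [0.1, 0.6, 1.0]
finger_gap: 0.619
grip_force: 0.0
```

Run:
```python
from h import *
st()
```

```text
t 14.2833 tcp [585.4 256.7  77.7] yawx -14.8 tilt z [ 0.  0. -1.] q6 2.067 F [0.1 0.6 1. ] T [0.037 0.024 0.02 ] gap 0.6192261257186965
```

{"fn": "send_rows", "kwargs": {"deltas": [[[54,0,0,0,0,0,0.08],[54,0,0,0,0,0,0.08],[54,0,0,0,0,0,0]]]}}

```text
clock: 14.53
tcp_pos: [0.5854, 0.2567, 0.0776]
orientation: [0.978, -0.207, 0.0, -0.0]
ft_force: [0.5, 0.2, -0.2]
finger_gap: 0.623
grip_force: 0.0
```

Run:
```python
from h import *
st()
```

```text
t 14.5333 tcp [585.4 256.7  77.6] yawx -23.9 tilt z [ 0.  0. -1.] q6 2.227 F [ 0.5  0.2 -0.2] T [ 0.08   0.017 -0.024] gap 0.6226743538720008
```

{"fn": "send_rows", "kwargs": {"deltas": [[[54,0,0,0,0,0,0.08],[54,0,0,0,0,0,0.08],[54,0,0,0,0,0,0]]]}}

```text
clock: 14.78
tcp_pos: [0.5854, 0.2567, 0.0776]
orientation: [0.959, -0.285, 0.0, -0.0]
ft_force: [-0.8, 0.1, 0.9]
finger_gap: 0.62
grip_force: 0.0
```

Run:
```python
from h import *
st()
```

```text
t 14.7833 tcp [585.4 256.7  77.6] yawx -33.1 tilt z [ 0.  0. -1.] q6 2.387 F [-0.8  0.1  0.9] T [0.094 0.074 0.03 ] gap 0.6198534905290202
```

{"fn": "send_rows", "kwargs": {"deltas": [[[54,0,0,0,0,0,0.08],[54,0,0,0,0,0,0.08],[54,0,0,0,0,0,0]]]}}

```text
clock: 15.03
tcp_pos: [0.5855, 0.2567, 0.0776]
orientation: [0.933, -0.36, 0.0, -0.0]
ft_force: [0.0, 0.4, 0.0]
finger_gap: 0.621
grip_force: 0.0
```

Run:
```python
from h import *
st()
```

```text
t 15.0333 tcp [585.5 256.7  77.6] yawx -42.2 tilt z [ 0.  0. -1.] q6 2.546 F [0.  0.4 0. ] T [ 0.021 -0.002 -0.009] gap 0.6214809441432779
```

{"fn": "send_rows", "kwargs": {"deltas": [[[54,0,0,0,0,0,0.08],[54,0,0,0,0,0,0.08],[54,0,0,0,0,0,0]]]}}

```text
clock: 15.28
tcp_pos: [0.5854, 0.2566, 0.0776]
orientation: [0.901, -0.433, 0.0, -0.0]
ft_force: [0.2, 0.2, 0.3]
finger_gap: 0.62
grip_force: 0.0
```

Run:
```python
from h import *
st()
```

```text
t 15.2833 tcp [585.4 256.6  77.6] yawx -51.4 tilt z [ 0. -0. -1.] q6 2.706 F [0.2 0.2 0.3] T [0.11  0.034 0.013] gap 0.6200414032463959
```

{"fn": "send_rows", "kwargs": {"deltas": [[[54,0,0,0,0,0,-0.122],[54,0,0,0,0,0,-0.122],[54,0,0,-8,0,0,-0.122],[54,0,0,-8,0,0,-0.122],[54,0,0,-8,0,0,-0.122],[54,0,0,0,0,0,-0.122],[54,0,0,0,0,0,-0.122],[54,0,0,0,0,0,-0.122],[54,0,0,0,0,0,-0.122],[54,0,0,0,0,0,-0.122],[54,0,0,0,0,0,-0.122],[54,0,0,0,0,0,-0.122]]]}}

```text
clock: 16.28
tcp_pos: [0.5854, 0.2567, 0.1017]
orientation: [0.959, 0.284, 0.0, -0.0]
ft_force: [-0.1, -0.2, 0.2]
finger_gap: 0.622
grip_force: 0.0
```

{"fn": "send_rows", "kwargs": {"deltas": [[[54,0,0,0,0,0,-0.122],[54,0,0,0,0,0,-0.122],[54,0,0,0,0,0,-0.122],[54,0,0,0,0,0,-0.122],[54,0,0,0,0,0,-0.122],[54,0,0,0,0,0,-0.122],[54,0,0,0,0,0,-0.122],[54,0,0,0,0,0,-0.122],[54,0,0,0,0,0,-0.122],[54,0,0,0,0,0,-0.122],[54,0,0,0,0,0,-0.122],[54,0,0,0,0,0,-0.122]]]}}

```text
clock: 17.28
tcp_pos: [0.5854, 0.2568, 0.1017]
orientation: [0.523, 0.852, 0.0, 0.0]
ft_force: [-0.7, -0.2, 0.1]
finger_gap: 0.62
grip_force: 0.0
```

{"fn": "send_rows", "kwargs": {"deltas": [[[54,0,0,0,0,0,-0.122],[54,0,0,0,0,0,-0.122],[54,0,0,0,0,0,-0.122],[54,0,0,0,0,0,0],[54,0,0,0,0,0,0]]]}}

```text
clock: 17.7
tcp_pos: [0.5854, 0.2567, 0.1017]
orientation: [0.365, 0.931, 0.0, 0.0]
ft_force: [0.1, 0.4, -0.5]
finger_gap: 0.618
grip_force: 0.0
```

Run:
```python
from h import *
st(); wing()
```

```text
t 17.7 tcp [585.4 256.7 101.7] yawx 137.1 tilt z [ 0.  0. -1.] q6 -0.584 F [ 0.1  0.4 -0.5] T [ 0.079 -0.071 -0.025] gap 0.6184754336710727
868 [(-180, 599), (-20, 1), (0, 227), (20, 18), (160, 23)] [0.0866 0.0878 0.0886]
```

{"fn": "send_rows", "kwargs": {"deltas": [[[54,0,0,10,0,0,0],[54,0,0,14,0,0,0],[54,0,0,0,0,0,0],[54,0,0,0,0,0,0.08],[54,0,0,0,0,0,0.08],[54,0,0,0,0,0,0.08],[54,0,0,0,0,0,0]]]}}

```text
clock: 18.33
tcp_pos: [0.5849, 0.2566, 0.0771]
orientation: [0.475, 0.88, -0.0, -0.0]
ft_force: [-0.9, 0.4, -0.2]
finger_gap: 0.627
grip_force: 0.0
```

Run:
```python
from h import *
st()
```

```text
t 18.3333 tcp [584.9 256.6  77.1] yawx 123.3 tilt z [-0.001 -0.    -1.   ] q6 -0.342 F [-0.9  0.4 -0.2] T [ 0.042 -0.055  0.076] gap 0.6273536335648893
```

{"fn": "send_rows", "kwargs": {"deltas": [[[54,0,0,0,0,0,0.08],[54,0,0,0,0,0,0.08],[54,0,0,0,0,0,0]]]}}

```text
clock: 18.58
tcp_pos: [0.585, 0.2566, 0.0773]
orientation: [0.543, 0.84, -0.0, -0.0]
ft_force: [0.2, 0.4, 0.2]
finger_gap: 0.617
grip_force: 0.0
```

Run:
```python
from h import *
st()
```

```text
t 18.5833 tcp [585.  256.6  77.3] yawx 114.2 tilt z [-0.001 -0.    -1.   ] q6 -0.184 F [0.2 0.4 0.2] T [-0.046 -0.132 -0.055] gap 0.6170418277366647
```

{"fn": "send_rows", "kwargs": {"deltas": [[[54,0,0,0,0,0,0.08],[54,0,0,0,0,0,0.08],[54,0,0,0,0,0,0]]]}}

```text
clock: 18.83
tcp_pos: [0.5851, 0.2566, 0.0774]
orientation: [0.608, 0.794, -0.0, -0.0]
ft_force: [0.9, -0.2, 0.3]
finger_gap: 0.619
grip_force: 0.1
```

Run:
```python
from h import *
st()
```

```text
t 18.8333 tcp [585.1 256.6  77.4] yawx 105.1 tilt z [-0. -0. -1.] q6 -0.025 F [ 0.9 -0.2  0.3] T [ 0.024 -0.151  0.007] gap 0.6188475209700718
```

```bash
cat >> h.py <<'E'
def tq(n=3):
    T=[r.sense()["wrist_torque"]]
    for i in range(n): r.read_camera("wrist"); T.append(r.sense()["wrist_torque"])
    s,a=st(); T=np.array(T); print("mean T",T.mean(0).round(3),"z",T[:,2].round(3))
E
python3 -c "
from h import *
tq()"
```

```text
t 18.9833 tcp [585.3 256.7  77.6] yawx 105.2 tilt z [-0. -0. -1.] q6 -0.027 F [-0.4 -0.2 -0. ] T [-0.026 -0.063 -0.065] gap 0.6203802834386064
mean T [-0.026 -0.086 -0.022] z [ 0.007 -0.02  -0.009 -0.065]
```

{"fn": "send_rows", "kwargs": {"deltas": [[[54,0,0,0,0,0,0.08],[54,0,0,0,0,0,0.08],[54,0,0,0,0,0,0]]]}}

```text
clock: 19.23
tcp_pos: [0.5852, 0.2566, 0.0776]
orientation: [0.67, 0.743, -0.0, 0.0]
ft_force: [-0.2, -0.7, -0.4]
finger_gap: 0.62
grip_force: 0.2
```

```bash
python3 -c "
from h import *
tq()"
```

```text
t 19.3833 tcp [585.3 256.7  77.6] yawx 96.0 tilt z [-0. -0. -1.] q6 0.134 F [-1.1 -0.3  0.2] T [-0.124 -0.056 -0.024] gap 0.6206889133343477
mean T [-0.064 -0.089  0.006] z [ 0.04  -0.043  0.049 -0.024]
```

{"fn": "send_rows", "kwargs": {"deltas": [[[54,0,0,0,0,0,0.08],[54,0,0,0,0,0,0.08],[54,0,0,0,0,0,0.08],[54,0,0,0,0,0,0]]]}}

```text
clock: 19.72
tcp_pos: [0.5852, 0.2566, 0.0775]
orientation: [0.754, 0.657, -0.0, 0.0]
ft_force: [0.2, -0.8, 0.1]
finger_gap: 0.619
grip_force: 0.2
```

```bash
python3 -c "
from h import *
tq()"
```

```text
t 19.8667 tcp [585.3 256.7  77.6] yawx 82.2 tilt z [-0.  0. -1.] q6 0.374 F [-0.3 -0.6 -1.4] T [-0.101 -0.023 -0.022] gap 0.6219204895552649
mean T [-0.067 -0.026 -0.009] z [-0.009 -0.016  0.013 -0.022]
```

{"fn": "send_rows", "kwargs": {"deltas": [[[54,0,0,0,0,0,0.08],[54,0,0,0,0,0,0.08],[54,0,0,0,0,0,0.08],[54,0,0,0,0,0,0]]]}}

```text
clock: 20.2
tcp_pos: [0.5852, 0.2566, 0.0775]
orientation: [0.827, 0.562, -0.0, -0.0]
ft_force: [-0.7, -0.2, -0.8]
finger_gap: 0.621
grip_force: 0.2
```

```bash
python3 -c "
from h import *
tq()"
```

```text
t 20.35 tcp [585.2 256.7  77.6] yawx 68.5 tilt z [-0.  0. -1.] q6 0.614 F [-0.5 -0.3 -0.6] T [-0.107 -0.01   0.022] gap 0.6173635443304116
mean T [-0.077 -0.05   0.011] z [ 0.017  0.01  -0.006  0.022]
```

{"fn": "send_rows", "kwargs": {"deltas": [[[54,0,0,0,0,0,0.08],[54,0,0,0,0,0,0.08],[54,0,0,0,0,0,0.08],[54,0,0,0,0,0,0]]]}}

```text
clock: 20.68
tcp_pos: [0.5852, 0.2567, 0.0775]
orientation: [0.889, 0.459, -0.0, -0.0]
ft_force: [-0.2, -0.5, -1.7]
finger_gap: 0.63
grip_force: 0.1
```

```bash
python3 -c "
from h import *
tq()"
```

```text
t 20.8333 tcp [585.3 256.8  77.6] yawx 54.7 tilt z [ 0.  0. -1.] q6 0.854 F [-0.7 -0.   0.4] T [-0.06  -0.004  0.008] gap 0.6201500289779659
mean T [-0.029 -0.014  0.016] z [-0.002  0.022  0.036  0.008]
```

{"fn": "send_rows", "kwargs": {"deltas": [[[54,0,0,0,0,0,0.08],[54,0,0,0,0,0,0.08],[54,0,0,0,0,0,0]]]}}

```text
clock: 21.08
tcp_pos: [0.5852, 0.2567, 0.0776]
orientation: [0.922, 0.386, -0.0, -0.0]
ft_force: [0.2, -1.2, -0.7]
finger_gap: 0.618
grip_force: 0.1
```

```bash
python3 -c "
from h import *
tq(); wing()"
```

```text
t 21.2333 tcp [585.3 256.8  77.6] yawx 45.6 tilt z [ 0.  0. -1.] q6 1.014 F [-0.6 -0.6 -0. ] T [-0.074 -0.02  -0.03 ] gap 0.6195608015087044
mean T [-0.056  0.003 -0.003] z [-0.014  0.027  0.007 -0.03 ]
1217 [(-80, 14), (-60, 43), (-40, 185), (80, 140), (100, 760), (120, 54), (140, 21)] [0.0854 0.0869 0.0883]
```

{"fn": "send_rows", "kwargs": {"deltas": [[[54,0,0,0,0,0,0.08],[54,0,0,0,0,0,0.08],[54,0,0,0,0,0,0.08],[54,0,0,0,0,0,0]]]}}

```text
clock: 21.62
tcp_pos: [0.5852, 0.2568, 0.0775]
orientation: [0.962, 0.273, -0.0, -0.0]
ft_force: [-0.1, 0.1, 0.5]
finger_gap: 0.622
grip_force: 0.0
```

```bash
python3 -c "
from h import *
tq();print(r.sense()['effort'])"
```

```text
t 21.7667 tcp [585.5 256.8  77.6] yawx 31.8 tilt z [ 0.  0. -1.] q6 1.254 F [ 1.  -0.6  0.2] T [0.025 0.036 0.006] gap 0.6218293490183716
mean T [-0.02   0.019 -0.014] z [-0.03  -0.028 -0.004  0.006]
[-5.80008596e-02 -4.81673992e+01 -1.34926575e+01  3.32942570e-02
 -1.18914982e-01  2.16316665e-03]
```

{"fn": "send_rows", "kwargs": {"deltas": [[[54,0,0,0,0,0,0.08],[54,0,0,0,0,0,0.08],[54,0,0,0,0,0,0.08],[54,0,0,0,0,0,0]]]}}

```text
clock: 22.1
tcp_pos: [0.5852, 0.2568, 0.0776]
orientation: [0.988, 0.156, -0.0, -0.0]
ft_force: [-0.4, 0.3, -0.6]
finger_gap: 0.623
grip_force: 0.1
```

```bash
python3 -c "
from h import *
tq();print(r.sense()['effort'])"
```

```text
t 22.25 tcp [585.5 256.7  77.6] yawx 18.0 tilt z [ 0.  0. -1.] q6 1.494 F [-0.1 -0.2 -0.5] T [-0.018  0.055  0.028] gap 0.6245464944236885
mean T [0.026 0.019 0.013] z [ 0.009 -0.041  0.055  0.028]
[-4.49405832e-02 -4.81726027e+01 -1.34790534e+01  1.72352081e-02
 -1.21302456e-01  8.95943485e-04]
```

{"fn": "send_rows", "kwargs": {"deltas": [[[54,0,0,0,0,0,0.08],[54,0,0,0,0,0,0.08],[54,0,0,0,0,0,0]]]}}

```text
clock: 22.5
tcp_pos: [0.5853, 0.2568, 0.0776]
orientation: [0.997, 0.077, 0.0, -0.0]
ft_force: [-0.5, -0.0, 0.1]
finger_gap: 0.621
grip_force: 0.1
```

```bash
python3 -c "
from h import *
tq();print(r.sense()['effort'])"
```

```text
t 22.65 tcp [585.5 256.7  77.6] yawx 8.9 tilt z [ 0.  0. -1.] q6 1.654 F [-0.3 -0.1 -0.5] T [-0.006 -0.007 -0.022] gap 0.6204512412510662
mean T [ 0.005 -0.004 -0.003] z [ 0.026  0.    -0.018 -0.022]
[-1.23362598e-02 -4.81129754e+01 -1.34003583e+01  8.54853191e-03
 -9.75230034e-02 -1.66691083e-03]
```

{"fn": "send_rows", "kwargs": {"deltas": [[[54,0,0,0,0,0,0.03],[54,0,0,0,0,0,0.03]]]}}

```text
clock: 22.82
tcp_pos: [0.5852, 0.2567, 0.0776]
orientation: [0.999, 0.047, -0.0, 0.0]
ft_force: [-0.6, 0.2, 0.4]
finger_gap: 0.62
grip_force: 9.4
```

```bash
python3 -c "
from h import *
tq(4);print(r.sense()['effort'][5]);wing()"
```

```text
t 23.0167 tcp [585.3 256.7  77.6] yawx 5.4 tilt z [-0.  0. -1.] q6 1.715 F [ 0.5 -0.3 -0.1] T [0.077 0.103 0.299] gap 0.6190836087199444
mean T [0.114 0.108 0.385] z [0.563 0.41  0.357 0.298 0.299]
0.2981759514659643
1191 [(-120, 27), (-100, 45), (-80, 180), (40, 52), (60, 811), (80, 54), (100, 22)] [0.0853 0.0866 0.0881]
```

{"fn": "send_rows", "kwargs": {"deltas": [[[54,0,0,0,0,0,0.01]]]}}

```text
clock: 23.15
tcp_pos: [0.5852, 0.2567, 0.0776]
orientation: [0.999, 0.042, -0.0, 0.0]
ft_force: [-0.1, 0.8, -0.1]
finger_gap: 0.62
grip_force: 8.8
```

```bash
python3 -c "
from h import *
tq(4);print(r.sense()['effort'][5],r.sense()['grip_force'],r.sense()['joints'][5])"
```

```text
t 23.35 tcp [585.2 256.7  77.6] yawx 4.8 tilt z [-0. -0. -1.] q6 1.726 F [-1.2  0.4  0.1] T [0.15  0.096 0.457] gap 0.6214521903060382
mean T [0.126 0.129 0.471] z [0.483 0.481 0.452 0.48  0.457]
0.46216134913265705 7.795560490339994 1.726149477049899
```

{"fn": "send_rows", "kwargs": {"deltas": [[[54,0,0,0,0,0,0.01]]]}}

```text
clock: 23.43
tcp_pos: [0.5853, 0.2567, 0.0776]
orientation: [0.999, 0.036, 0.0, 0.0]
ft_force: [-0.3, 0.6, -0.1]
finger_gap: 0.625
grip_force: 8.3
```

```bash
python3 -c "
from h import *
tq(4);print(r.sense()['effort'][5],r.sense()['grip_force'],r.sense()['joints'][5])"
```

```text
t 23.6333 tcp [585.3 256.7  77.6] yawx 4.2 tilt z [-0.  0. -1.] q6 1.737 F [-0.7  0.3  0.8] T [0.151 0.097 0.37 ] gap 0.6207425359815701
mean T [0.148 0.133 0.411] z [0.544 0.375 0.367 0.398 0.37 ]
0.37658837623894215 6.316667553037405 1.7368231156133964
```

The nut slips at about 0.5 N m, which means roughly 50 N of clamping, so hand-tight. Backing off, lifting and moving over to the prop.

{"fn": "send_rows", "kwargs": {"deltas": [[[54,0,0,0,0,0,-0.1],[54,0,0,0,0,0,-0.1],[54,0,0,0,0,0,-0.1],[54,0,0,-20,0,0,0],[54,0,0,-35,0,0,0],[54,0,0,-40,0,0,0],[54,0,0,-40,0,0,0.1],[87,0,0,-20,0,0,0.1],[87,0,0,0,0,0,0.1],[87,0,0,0,0,0,0.1],[87,0,0,0,0,0,0.1]]]}}

```text
clock: 24.55
tcp_pos: [0.5858, 0.2566, 0.2336]
orientation: [0.998, -0.067, 0.001, -0.0]
ft_force: [-0.0, 0.2, 0.0]
finger_gap: 0.839
grip_force: 0.0
```

{"fn": "send_rows", "kwargs": {"deltas": [[[87,-4,35,0,0,0,0],[87,-4,35,0,0,0,0],[87,-5,35,0,0,0,0],[87,-5,35,0,0,0,0],[87,-5,35,0,0,0,0],[87,-5,35,0,0,0,0],[87,-5,33,0,0,0,0],[87,0,0,0,0,0,0],[87,0,0,0,0,0,0]]]}}

```text
clock: 25.3
tcp_pos: [0.5217, 0.0182, 0.2328]
orientation: [0.998, -0.066, 0.0, -0.0]
ft_force: [-0.6, -0.2, 0.2]
finger_gap: 0.997
grip_force: 0.0
```

Run:
```python
from h import *
st()
p=cam("wrist"); save(p,"w4.png"); W=fcloud(p); z=W[...,2]
print("board z",np.nanmedian(z[(z>.058)&(z<.07)]))
m=(z>.038)&(z<.05)&(W[...,0]>.47)&(W[...,0]<.62)&(abs(W[...,1]-.015)<.05)
n,l,s,_=cv2.connectedComponentsWithStats(m.astype(np.uint8)); k=1+s[1:,4].argmax(); q=W[l==k]
print(len(q),cv2.minAreaRect((q[:,:2]*1000).astype(np.float32)),np.median(q[:,2]),q.min(0).round(3),q.max(0).round(3),s[k])
v,u=np.nonzero(l==k); print(cv2.minAreaRect(np.stack([u,v],1).astype(np.float32)))
for b in r.silhouettes(p,"prop")[:4]: print(b["bbox"],b["score"])
```

```text
t 25.3 tcp [521.7  18.2 232.8] yawx -7.6 tilt z [ 0.001  0.    -1.   ] q6 1.523 F [-0.6 -0.2  0.2] T [0.017 0.016 0.014] gap 0.9973268603347114
board z 0.06408754803996486
1593 ((568.1177978515625, 13.506364822387695), (33.55534744262695, 56.01088333129883), 82.05587768554688) 0.043937614448778584 [ 0.539 -0.007  0.041] [0.598 0.034 0.046] [ 261  120   32   52 1593]
((276.5, 145.5), (51.0, 31.0), 90.0)
[142.7, 187.0, 48.5, 77.8] 0.93
[257.7, 121.2, 34.5, 52.7] 0.66
```

View pics/w4.png

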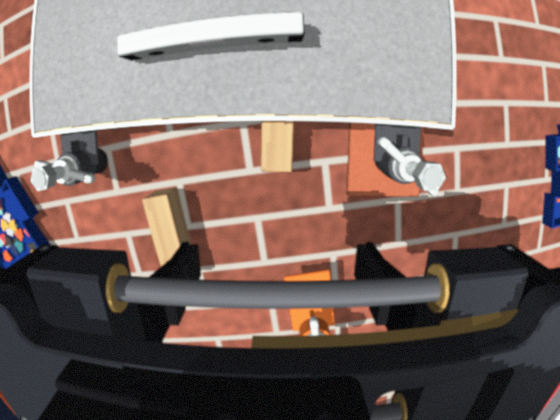

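Wrist view: the prop sticks out at (277,147) in front of the board edge. The locked foot on its paver is at (410,165), the slack foot at (60,165) and a look-alike block at (165,225). The prop's top is at z = 44 mm with yaw −8°. Lowering over its front end.

{"fn": "send_rows", "kwargs": {"deltas": [[[60,15,-0.8,10,0,0,0],[60,15.7,-0.8,20,0,0,0],[60,0,0,35,0,0,0],[60,0,0,35,0,0,0],[60,0,0,30,0,0,0],[60,0,0,25,0,0,0],[60,0,0,0,0,0,0],[60,0,0,0,0,0,0]]]}}

```text
clock: 26.07
tcp_pos: [0.5518, 0.019, 0.0764]
orientation: [0.998, -0.063, -0.002, -0.0]
ft_force: [-0.4, 0.4, 0.8]
finger_gap: 0.693
grip_force: 0.0
```

Run:
```python
from h import *
to((.5523,.0157,.0245))
```

```text
t 26.0667 tcp [551.8  19.   76.4] yawx -7.2 tilt z [-0.003  0.001 -1.   ] q6 1.528 F [-0.4  0.4  0.8] T [ 0.031  0.021 -0.023] gap 0.6925111793824069
tool shift mm [ 1.   3.2 51.9]
```

{"fn": "send_rows", "kwargs": {"deltas": [[[60,1,1.5,15,0,0,0],[60,0,1.5,20,0,0,0],[60,0,0,12,0,0,0],[60,0,0,4.5,0,0,0],[60,0,0,0,0,0,0],[60,0,0,0,0,0,0]]]}}

```text
clock: 26.57
tcp_pos: [0.5537, 0.0146, 0.027]
orientation: [0.998, -0.063, 0.001, 0.0]
ft_force: [0.4, 0.1, 0.4]
finger_gap: 0.69
grip_force: 0.0
```

Run:
```python
from h import *
to((.5523,.0157,.0245)); save(cam("wrist"),"w5.png")
```

```text
t 26.5667 tcp [553.7  14.6  27. ] yawx -7.3 tilt z [ 0.002 -0.    -1.   ] q6 1.522 F [0.4 0.1 0.4] T [ 0.024  0.069 -0.03 ] gap 0.6901859678698107
tool shift mm [-1.5 -0.9  2.4]
```

View pics/w5.png

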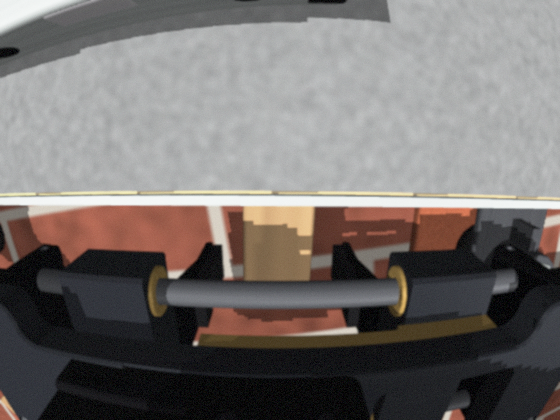

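Wrist view: the prop, at columns 245–315, is centred between the fingers at columns 215 and 340, and the front edge is clear. Closing the gripper.

{"fn": "send_rows", "kwargs": {"deltas": [[[60,0,-0.9,2,0,0,0],[25,0,0,0,0,0,0],[25,0,0,0,0,0,0],[25,0,0,0,0,0,0],[25,0,0,0,0,0,0],[25,0,0,0,0,0,0],[25,0,0,0,0,0,0],[25,0,0,0,0,0,0]]]}}

```text
clock: 27.28
tcp_pos: [0.5532, 0.0153, 0.0242]
orientation: [0.998, -0.064, 0.0, 0.0]
ft_force: [-0.4, -0.2, 1.1]
finger_gap: 0.389
grip_force: 29.7
```

Run:
```python
from h import *
st()
```

```text
t 27.2833 tcp [553.2  15.3  24.2] yawx -7.3 tilt z [ 0. -0. -1.] q6 1.524 F [-0.4 -0.2  1.1] T [-0.036  0.081  0.001] gap 0.38890466470547974
```

Gripped: 34 mm opening at 29.7 N. Drawing the prop straight out by 84 mm.

{"fn": "send_rows", "kwargs": {"deltas": [[[25,-4,0,0,0,0,0],[25,-8,0,0,0,0,0],[25,-10,0,0,0,0,0],[25,-12,0,0,0,0,0],[25,-12,0,0,0,0,0],[25,-12,0,0,0,0,0],[25,-12,0,0,0,0,0],[25,-10,0,0,0,0,0],[25,-4,0,0,0,0,0],[25,0,0,0,0,0,0],[25,0,0,0,0,0,0]]]}}

```text
clock: 28.2
tcp_pos: [0.468, 0.0263, 0.0241]
orientation: [0.998, -0.064, -0.002, -0.0]
ft_force: [-2.8, 0.3, 3.8]
finger_gap: 0.388
grip_force: 29.7
```

Run:
```python
from h import *
st()
```

```text
t 28.2 tcp [468.   26.3  24.1] yawx -7.3 tilt z [-0.004  0.001 -1.   ] q6 1.515 F [-2.8  0.3  3.8] T [ 0.059  0.485 -0.05 ] gap 0.3882191492804342
```

{"fn": "send_rows", "kwargs": {"deltas": [[[45,0,0,0,0,0,0],[60,0,0,0,0,0,0],[60,0,0,0,0,0,0],[60,0,0,0,0,0,0],[60,0,0,-15,0,0,0],[60,0,0,-30,0,0,0],[60,0,0,-40,0,0,0],[60,0,0,-40,0,0,0],[60,0,0,-40,0,0,0],[60,0,0,-30,0,0,0],[60,0,0,0,0,0,0],[60,0,0,0,0,0,0]]]}}

```text
clock: 29.2
tcp_pos: [0.4713, 0.0257, 0.2209]
orientation: [0.998, -0.064, 0.003, 0.0]
ft_force: [0.2, 0.3, -0.1]
finger_gap: 0.688
grip_force: 0.0
```

Run:
```python
from h import *
st()
p=cam("wrist"); save(p,"w6.png"); W=fcloud(p); z=W[...,2]
m=(z>.036)&(z<.05)&(W[...,0]>.42)&(W[...,0]<.62)&(abs(W[...,1]-.02)<.05)
n,l,s,_=cv2.connectedComponentsWithStats(m.astype(np.uint8)); k=1+s[1:,4].argmax(); q=W[l==k]
print(len(q),cv2.minAreaRect((q[:,:2]*1000).astype(np.float32)),np.median(q[:,2]),np.percentile(q[:,2],[5,95]))
d=q.mean(0)[:2]-np.array([.783,.039]);a=np.radians(-7.6);print("board x",d@[np.cos(a),np.sin(a)])
```

```text
t 29.2 tcp [471.3  25.7 220.9] yawx -7.3 tilt z [ 0.006 -0.001 -1.   ] q6 1.515 F [ 0.2  0.3 -0.1] T [ 0.061  0.029 -0.057] gap 0.6883165350805815
3239 ((509.15386962890625, 20.691146850585938), (34.12154769897461, 110.02928161621094), 80.96820068359375) 0.0439777169276892 [0.04260315 0.04519862]
board x -0.26737490129455904
```

View pics/w6.png

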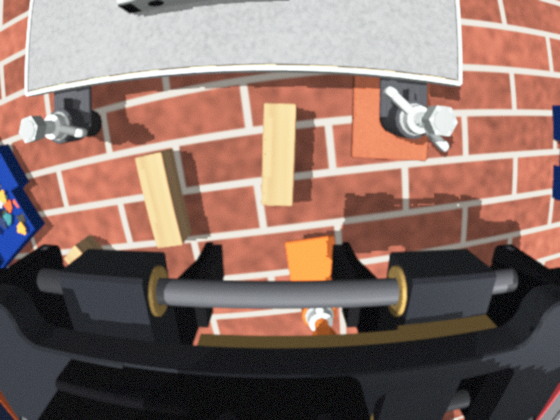

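Wrist view: the prop lies flat at (279,155), clear of the board edge (row about 80), with its centre at x = −267 mm in the board's frame. Nothing is being touched, so I'm handing in.

```bash
python3 -c "
from workcell import r
print(r.hand_in())"
```

```text
the job is handed in; nothing more can be done
None
```

The job is handed in, but the hand-in gave no verdict: the jam nut is tight at about 0.5 N m (roughly 50 N clamping, inferred from wrist torque), and the prop lies flat on the bricks about 87 mm out from the board's front edge.

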